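Lock an exchange block into a bench shaker

TASK

Load the metal exchange block from its grey stand into the round white shaker and lock it there. The stand and the shaker each leave only one pair of the block's sides free, so first stand the block upright on the open bench, let go, and take it again by its other sides; lower it (do not drop it) between the shaker's two blue cheeks onto the sprung floor and let go. Then turn the lock collar clockwise by an orange ear from the black mark until it comes up firm at the red locked mark, holding the block pressed down, and knock over or shove aside nothing else.

Things in the scene. Friction and masses are not known exactly. Their poses are not given: they have to be found in the camera images.
- block: Loose metal block, 0.36 to 0.56 kg, upright in the stand. Foot plate 62 (x) x 40 (y) mm, 10 mm high; round neck 36 mm across up to 24 mm; then an aluminium body 60 (x) x 44 (y) mm from 24 to 90 mm height with dark tube holes in its flat top. Origin: centre of its underside, z up. Same after half a turn about z.
- stand: Fixed grey stand, base 110 x 96 x 8 mm, two walls beside the block's +-y sides (1.5 to 2 mm off, 64 mm long, 103 mm high over the bench). The block stands on its base, axes along the stand's, only its +-x sides (60 mm apart) free. Ribs 6 mm high bound the foot in x, 2 mm play. Origin: centre of the underside, on the bench.
- shaker: Fixed round white shaker, 212 mm across, top 40 mm over the bench. Blue arms at +x and -x (out to 100 mm, 83 mm high) carry cheeks 30 mm wide, inner faces at x = +-33.5 mm, 74 to 144 mm over the bench, flared on top. The block goes in with its x along the shaker's x (either way round), +-y sides free; its foot has 2.5 mm play each side in x, 2 mm in y. Origin: centre of the underside, on the bench.
- nest (a point): Point on the shaker's axis, 46 mm over the bench: the block's origin if the sprung floor (60 mm disc) were pressed right down. Unlocked, the block rests on it with its origin 4 mm above this point; the spring pushes up 9 N there and 13 N when 3 mm down. Locked, the lugs hold the block's origin about 1 mm above this point. Axes as the shaker's.
- lock_collar (a joint): Captive flat ring, 160 mm across, top 66 mm over the bench; angle (rad) grows clockwise from above. 0 = open (black dots on the rim), starts within 0.1 of it; 1.45 = firm stop at the red dots; locked from 1.36. Its two lugs pass the foot only when open (under 0.15); from about 0.3 they cam the block 3 mm down on the spring, taking some 3 to 10 N at an ear. It stays where left.
- ear_a (a point): Grip point of an orange collar ear: upright radial fin 26 mm long (radially), 14 mm thick, from 66 to 124 mm over the bench. The point is 68 mm from the shaker's axis, 110 mm over the bench, mid-fin. At collar angle q it stands 135 degrees minus q counterclockwise from the shaker's +x. Its broad sides face along the turning.
- ear_b (a point): The same point of the opposite ear (315 degrees minus q).
- beaker: Bystander: small glass beaker 57 mm in diameter, 72 mm high; origin at the centre of its underside. Leave alone.
- flask: Bystander: small conical flask 62 mm in diameter, 104 mm high; origin at the centre of its underside. Leave alone.
- dish: Bystander: round dish 91 mm in diameter, 16 mm high; origin at the centre of its underside. Leave alone.
Mind the look-alikes: they are no part of the job. Of the things that look like the shaker, the middle-sized one is meant.

How it is judged (in metres and radians):
On the way, in this order (a step that is already met when the one before it is completed fails the run):
1. the block stands upright on the open bench, let go (height (world z) of block below 0.005 m and angle between block's own z axis and vertical below 0.08 rad and contact force between the fingers and block below 0.05 N and linear speed of block below 0.02 m/s), for 0.2 s.
2. the block stands on the shaker's sprung floor between the cheeks, let go, with the collar still open (horizontal distance between block and nest below 0.006 m and angle between the x axis of block and the x axis of shaker, either way round below 0.15 rad and angle between block's own z axis and vertical below 0.08 rad and z of block in the frame of nest below 0.0065 m and contact force between the fingers and block below 0.05 N and value of joint lock_collar below 0.3 rad and linear speed of block below 0.02 m/s), for 0.2 s.
At the end, for the whole second after the job is handed in: The block stands upright in the shaker, centred within 6 mm and in line with it, held at least about 1.2 mm down on its spring by the collar, whose angle is over 1.36 rad (stop at 1.45); block and collar are let go and at rest (horizontal distance between block and nest below 0.006 m and angle between the x axis of block and the x axis of shaker, either way round below 0.15 rad and angle between block's own z axis and vertical below 0.08 rad and value of joint lock_collar above 1.36 rad and z of block in the frame of nest between -0.003 and 0.0028 m and contact force between the fingers and block below 0.05 N and contact force between the fingers and lock_collar below 0.05 N and linear speed of block below 0.02 m/s); the robot touches nothing.
It fails at once if the block falls into the shaker (faster than 0.35 m/s within 60 mm of its seat) (horizontal distance between block and nest below 0.02 m and z of block in the frame of nest below 0.06 m and linear speed of block above 0.35 m/s).
It fails at once if the block is tipped over (angle between block's own z axis and vertical above 0.8 rad).
It fails at once if the beaker, flask or dish is moved by more than 30 mm or knocked over (distance of any of beaker, flask, dish from where it was at the start of the episode above 0.03 m or angle between any of beaker, flask, dish's own z axis and vertical above 0.5 rad).
It also fails if it takes over 69 s, if anything falls off the work surface, if the arm or the gripper's body presses on something with over 40 N, if the wrist force passes 120 N, or if a joint passes its speed limit or range.

ROBOT

A 7-joint arm with a two-finger parallel gripper is mounted at the origin on a cart in front of the work surface, level with it; the furniture and walls round the work are solid. World frame = base frame: x ahead of the robot, y to its left, z up, the work surface at z = 0. Lengths are in m, angles in degrees, forces in N, time in s.
With the tool pointing down it reaches from about 0.35 to 0.775 m from the base axis. Payload 3.1 kg.
Tool frame: the origin (TCP) lies on the centre line of the jaws, within the pads' length; the fingertips stand 17 mm ahead of it and the grasp point (between the pads) lies 2 mm behind it (robot.tip_reach is the distance from the TCP to the fingertips, in m); z points along the fingers, y is the line along which they close (so a half turn about z gives the same grasp; the last joint's range is limited). The gripper opens to 85 mm and grips with 20 to 120 N. Pads are 22 mm wide; open, the fingers measure 114 mm over their backs; the gripper's body (76 mm by 85 mm) begins 54 mm behind the grasp point. The pads swing forward as they close: fully open they stand 13 mm farther back than shut.
Start: joints at [72.955, 17.813, 0.802, 86.603, -0.252, 75.585, -1.558], TCP at [0.139, -0.532, 0.248] pointing down, gripper open.
Joint ranges: [-154.91, 154.91], [-16.99, 109.72], [-72.82, 74.43], [7.12, 147.25], [-82.49, 262.49], [11.32, 116.49], [-174.64, 174.64]. Speed limits (degrees/s): [159.86, 159.86, 180, 180, 180, 180, 180].

INTERFACE

Orientations are given as [roll, pitch, yaw] about the fixed x, y, z axes, in that order (R = Rz(yaw) Ry(pitch) Rx(roll)).
In Python, from station import robot, fingers, vision, workorder, recognise gives the robot as it stands. Calls block until the motion is done:
- robot.move_to(position, orientation): joint-space move of the TCP to a pose.
- robot.line_to(position, orientation=None, velocity=0.15, f_stop=None): straight line of the TCP; orientation=None keeps the orientation; velocity is the mean speed in m/s. With f_stop (N) it stops when the force on the tool has changed by that much, and returns True; else False.
- robot.move_j(angles): joint-space move.
- fingers.gripper_to(opening, force=None): opening from 0.0 (shut) to 1.0 (fully open); force is the grip in N (None keeps the last); returns when the fingers have stopped.
- robot.pause(seconds).
- robot.inverse_kinematics(position, orientation): joint angles nearest the present ones, or None.
- vision.grab_frame(name): name is "scene" or "side" or "wrist"; returns the picture (480x640x3 uint8, red, green, blue); there is no depth.
- vision.calibration(name): a dict with "mtx" (3x3 intrinsics, pixels), "extrinsics" (4x4, takes a point from world to camera coordinates); the wrist camera has in their place "T_tool_cam" (4x4, takes a point from camera to tool coordinates, whose origin is the TCP and whose axes are the flange's). Camera axes: x right, y up, looking along -z (the intrinsics and any distortion apply to the point x, -y, -z); pixel columns grow to the right and rows downward; lengths in m; the calibration is good to about 2 mm. A picture is of the moment at which its call begins: read the wrist's pose just before it. calibration takes no time and is no camera call.
A pose or a line that the arm cannot do raises robot.PlanningError and nothing moves.
- workorder.close_job(): hands the job in; it is judged then, once.
Trained networks look in the newest picture that a camera, given by its name, has taken for a name from the list of things; names that differ only in an ending like _2 or _b are one class to them, and where a whole thing is asked for, a point or a joint stands for the part that bears it (a point fixed in the world has none). Each returns a list of dicts, best first, with "p" (0 to 1); they miss things now and then, are a little off and sometimes report something else, mostly with a low value. They report only what shows in the picture. A call takes as long as a camera call. They do not tell look-alikes from the thing itself.
- recognise(label, camera): "rect" ([centre column, centre row, width, height] in pixels, round what is visible of it).
Readings, each from a call of its own:
- robot.current_time_s(): time.
- robot.current_joint_positions(): joint angles.
- robot.current_dq(): joint speeds.
- robot.current_joint_torque(): joint torques, N m.
- robot.current_tool_pos(): TCP position.
- robot.current_eef_rot(): TCP orientation.
- robot.current_contact_force(): force on the tool from outside, world axes, zero at the start.
- robot.current_torque(): the same for the moment, N m.
- robot.current_finger_gap(): opening from 0.0 (shut) to 1.0 (fully open).
- robot.current_gripper_force(): force on a finger pad.
Only numpy, scipy, OpenCV 4.12 (cv2) and the standard library are available. Lean on these libraries where they do the work, as an engineer would, in place of code of your own. Each camera call takes 0.05 s, during which the arm holds its last target. There are 200 camera calls.

## Working session

There is one attempt and no reset: what is moved stays moved. The work goes in short steps, each a Python script; the robot and the scene stay as the last script left them, time stands still between calls to the robot, and variables do not carry over. Pictures are saved under pics/ and viewed, at most 10 in all, crops included, and the job is handed in when it is done.

```bash
mkdir -p pics; ls; python3 - <<'E'
from station import robot, fingers, vision, workorder, recognise
import cv2, numpy as np
print(robot.current_time_s(), robot.current_tool_pos(), robot.current_eef_rot())
ims=[]
for c in ["scene","side","wrist"]:
    im=vision.grab_frame(c); cv2.imwrite(f"pics/{c}0.png",im[:,:,::-1]); ims.append(im)
    print(c,{k:np.round(v,4).tolist() for k,v in vision.calibration(c).items()})
    if c!="wrist":
        for l in ["block","stand","shaker","lock_collar","ear_a","beaker","flask","dish"]:
            print(l,[(np.round(d["rect"]).tolist(),round(d["p"],2)) for d in recognise(l,c)])
E
```

```text
pics
0.0 [ 0.13898268 -0.53143646  0.24723463] [-1.79866453e+02  4.47152838e-03  1.46575750e+01]
scene {'mtx': [[585.8467, 0.0, 308.6164], [0.0, 585.8467, 247.8934], [0.0, 0.0, 1.0]], 'extrinsics': [[0.5916, -0.8062, 0.0021, -0.4675], [0.5906, 0.4351, 0.6796, -0.2642], [-0.5488, -0.4008, 0.7336, -1.4865], [0.0, 0.0, 0.0, 1.0]]}
block []
stand []
shaker [([299.0, 278.0, 34.0, 34.0], 0.95), ([464.0, 384.0, 63.0, 58.0], 0.85), ([298.0, 364.0, 111.0, 114.0], 0.84)]
lock_collar [([295.0, 359.0, 87.0, 79.0], 0.76), ([467.0, 378.0, 50.0, 42.0], 0.71)]
ear_a [([467.0, 379.0, 52.0, 36.0], 0.83), ([296.0, 356.0, 87.0, 80.0], 0.56), ([389.0, 254.0, 31.0, 29.0], 0.18)]
beaker [([269.0, 176.0, 20.0, 26.0], 0.78)]
flask [([355.0, 212.0, 17.0, 26.0], 0.76)]
dish [([387.0, 254.0, 35.0, 24.0], 0.86), ([357.0, 211.0, 15.0, 26.0], 0.23)]
side {'mtx': [[577.9509, 0.0, 322.7537], [0.0, 577.9509, 242.8329], [0.0, 0.0, 1.0]], 'extrinsics': [[-0.997, 0.0768, 0.0127, 0.4845], [-0.0374, -0.6157, 0.7871, -0.1916], [0.0683, 0.7842, 0.6167, -1.4413], [0.0, 0.0, 0.0, 1.0]]}
block [([310.0, 404.0, 37.0, 44.0], 0.9
[... 231 characters left out ...]
0, 60.0], 0.88), ([301.0, 248.0, 58.0, 50.0], 0.66), ([327.0, 159.0, 34.0, 31.0], 0.62)]
ear_a [([406.0, 203.0, 75.0, 61.0], 0.94), ([328.0, 158.0, 36.0, 26.0], 0.81), ([303.0, 248.0, 60.0, 49.0], 0.71)]
beaker [([223.0, 356.0, 25.0, 41.0], 0.62), ([310.0, 403.0, 33.0, 50.0], 0.51), ([300.0, 249.0, 64.0, 47.0], 0.5)]
flask [([308.0, 402.0, 35.0, 41.0], 0.65), ([225.0, 244.0, 7.0, 9.0], 0.56)]
dish [([248.0, 235.0, 31.0, 25.0], 0.61), ([311.0, 412.0, 57.0, 76.0], 0.3)]
wrist {'mtx': [[423.3229, 0.0, 323.0191], [0.0, 423.3229, 243.1584], [0.0, 0.0, 1.0]], 'T_tool_cam': [[-0.0011, 0.9626, 0.2708, 0.0687], [1.0, 0.0013, -0.0007, 0.0001], [-0.001, 0.2708, -0.9626, -0.1246], [0.0, 0.0, 0.0, 1.0]]}
```

```bash
python3 - <<'E'
import cv2, numpy as np
a=cv2.imread("pics/scene0.png");b=cv2.imread("pics/side0.png")
A=cv2.resize(a[120:450,200:560],None,fx=1.65,fy=1.65)
cv2.imwrite("pics/s1.png",A)
cv2.imwrite("pics/s2.png",cv2.resize(b[130:470,190:510],None,fx=1.75,fy=1.75))
E
```

```text
(no output)
```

View pics/s1.png

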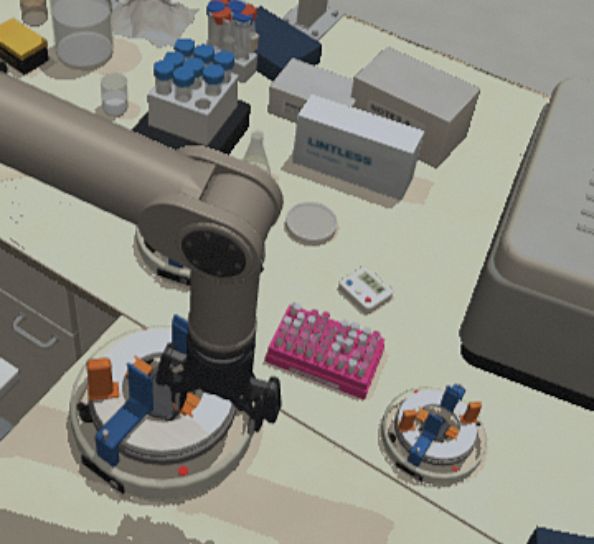

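View pics/s2.png

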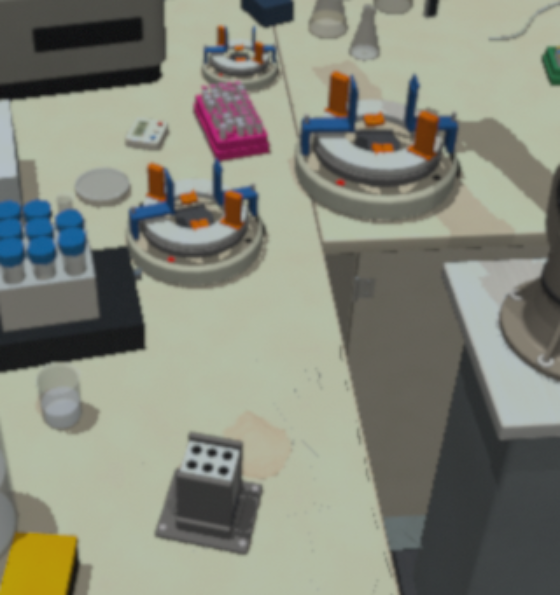

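Look-alikes for the shaker in the side view are large (407,213), middle (303,260) and small (327,163), so I choose the middle one. It is partly hidden in the scene view, near (299,278). There is one block, in the stand at side (310,404).

```bash
cat > h.py <<'E'
from station import robot, fingers, vision, workorder, recognise
import cv2, numpy as np
from scipy.spatial.transform import Rotation as R
def cam(name):
    "world->cam (cv convention) R,t and K"
    c=vision.calibration(name); F=np.diag([1,-1,-1.])
    if name=="wrist":
        T=np.eye(4); T[:3,:3]=R.from_euler("xyz",robot.current_eef_rot(),degrees=True).as_matrix(); T[:3,3]=robot.current_tool_pos()
        E=np.linalg.inv(T@c["T_tool_cam"])
    else: E=c["extrinsics"]
    return F@E[:3,:3],F@E[:3,3],c["mtx"]
def ray(C,px,z):
    Rm,t,K=C; d=Rm.T@np.linalg.inv(K)@np.array([px[0],px[1],1.]); o=-Rm.T@t
    return o+d*(z-o[2])/d[2]
def proj(C,P):
    Rm,t,K=C; p=(np.atleast_2d(P)@Rm.T+t)@K.T; return p[:,:2]/p[:,2:]
def shot(name,fn):
    C=cam(name); im=vision.grab_frame(name)[:,:,::-1].copy(); cv2.imwrite(f"pics/{fn}.png",im); return C,im
E
python3 - <<'E'
from h import *
C=cam("side")
for n,px,z in [("block",(310,393),.098),("mid",(303,256),.06),("big",(407,213),.06),("small",(327,163),.04),("beaker",(224,366),0.02),("dish",(248,236),.01)]:
    print(n,ray(C,px,z).round(3))
s=cam("scene"); print("flask",ray(s,(355,217),.03).round(3),"dish",ray(s,(387,254),.01).round(3),"beaker",ray(s,(269,180),.03).round(3))
E
```

```text
block [0.533 0.262 0.098]
mid [ 0.523 -0.21   0.06 ]
big [ 0.209 -0.389  0.06 ]
small [ 0.416 -0.724  0.04 ]
beaker [0.716 0.117 0.02 ]
dish [ 0.676 -0.372  0.01 ]
flask [ 0.732 -0.217  0.03 ] dish [ 0.676 -0.367  0.01 ] beaker [0.711 0.1   0.03 ]
```

```bash
python3 - <<'E'
from h import *
robot.line_to([.139,-.532,.33],velocity=.3)
robot.move_to([.47,-.21,.30],[180,0,0])
C,im=shot("wrist","w_sh1"); np.savez("pics/c_sh1",*C)
for l in ["shaker","lock_collar","ear_a"]: print(l,[(np.round(d["rect"]).tolist(),round(d["p"],2)) for d in recognise(l,"wrist")])
robot.move_to([.47,.26,.30],[180,0,0])
C,im2=shot("wrist","w_st1"); np.savez("pics/c_st1",*C)
for l in ["block","stand"]: print(l,[(np.round(d["rect"]).tolist(),round(d["p"],2)) for d in recognise(l,"wrist")])
print(robot.current_time_s(),robot.current_joint_positions())
cv2.imwrite("pics/both.png",np.hstack([cv2.resize(im,(400,300)),cv2.resize(im2,(400,300))]))
E
```

```text
shaker [([346.0, 129.0, 234.0, 255.0], 0.86), ([488.0, 393.0, 254.0, 174.0], 0.71)]
lock_collar [([494.0, 430.0, 184.0, 95.0], 0.84), ([342.0, 132.0, 192.0, 206.0], 0.82)]
ear_a [([343.0, 130.0, 193.0, 205.0], 0.6), ([494.0, 432.0, 182.0, 96.0], 0.55)]
block [([319.0, 130.0, 74.0, 94.0], 0.72)]
stand [([320.0, 127.0, 126.0, 143.0], 0.8)]
5.1333 [   3.19443717   20.75939081  -46.74426188   81.69509069   15.07554978
   83.98106433 -133.40403087]
```

View pics/w_sh1.png

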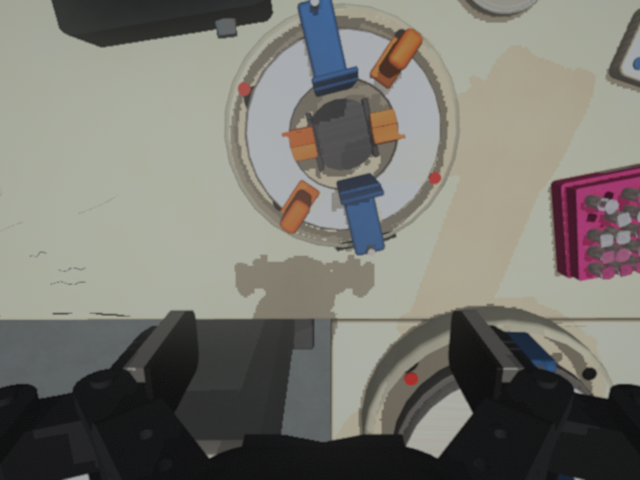

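View pics/w_st1.png

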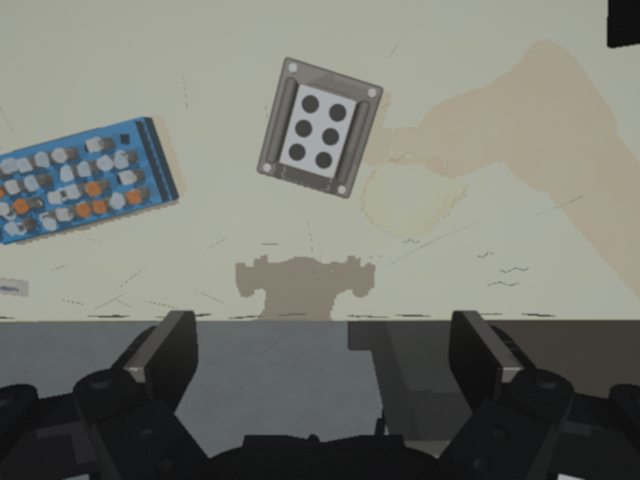

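The middle shaker is at wrist pixel (346,129). Its ears are at (396,58) and (298,207), and the collar is open. The block's white top is at (319,130), with its long side about 13° off +x. The strip between stand and shaker is free bench. Next I'll fit the block's top face.

```bash
cat >> h.py <<'E'
def topface(C,im,c,z,half=60):
    "fit bright top face near pixel c; returns centre, yaw(long side), sides"
    x0,y0=int(c[0]-half),int(max(c[1]-half,0)); sub=im[y0:y0+2*half,x0:x0+2*half]
    hsv=cv2.cvtColor(sub,cv2.COLOR_BGR2HSV)
    m=((hsv[...,1]<22)&(hsv[...,2]>165)).astype(np.uint8)
    m=cv2.morphologyEx(m,cv2.MORPH_OPEN,np.ones((2,2)))
    n,l,s,_=cv2.connectedComponentsWithStats(m); k=1+np.argmax(s[1:,4])
    p=cv2.convexHull(np.argwhere(l==k)[:,::-1].astype(np.float32)+[[x0,y0]]).reshape(-1,2) if n>1 else None
    W=np.array([ray(C,q,z)[:2] for q in p])
    (cx,cy),(w,h),a=cv2.minAreaRect((W*1000).astype(np.float32))
    if h>w: w,h,a=h,w,a+90
    return np.array([cx,cy])/1000,(a+90)%180-90,(w,h)
E
python3 - <<'E'
from h import *
f=np.load("pics/c_st1.npz"); C=[f[k] for k in f.files]
im=cv2.imread("pics/w_st1.png")
print(im[150,300],im[80,270],topface(C,im,(319,130),.098))
for n,px in [("edgerow",(320,320)),("rack",(178,200))]: print(ray(C,px,0))
f=np.load("pics/c_sh1.npz"); C=[f[k] for k in f.files]
im=cv2.imread("pics/w_sh1.png")
print("reddots",ray(C,(244,89),.04),ray(C,(435,178),.04), "ears",ray(C,(405,40),.124),ray(C,(303,190),.124))
hsv=cv2.cvtColor(im,cv2.COLOR_BGR2HSV)
m=((hsv[...,0]>4)&(hsv[...,0]<18)&(hsv[...,1]>150)).astype(np.uint8); n,l,s,c=cv2.connectedComponentsWithStats(m)
print([(s[i].tolist()) for i in range(1,n) if s[i,4]>60])
robot.move_to([.47,.24,.26],[180,0,-13+90])
C,im=shot("wrist","w_st2"); 
d=recognise("block","wrist"); print(d[:2]); r=d[0]["rect"]
print(topface(C,im,proj(C,[.53,.262,.098])[0],.098,75))
E
```

```text
Traceback (most recent call last):
  File "h.py", line 26, in topface
    p=cv2.convexHull(np.argwhere(l==k)[:,::-1].astype(np.float32)+[[x0,y0]]).reshape(-1,2) if n>1 else None
      ~~~~~~~~~~~~~~^^^^^^^^^^^^^^^^^^^^^^^^^^^^^^^^^^^^^^^^^^^^^^^^^^^^^^^^
cv2.error: OpenCV(4.12.0) /io/opencv/modules/imgproc/src/convhull.cpp:143: error: (-215:Assertion failed) total >= 0 && (depth == CV_32F || depth == CV_32S) in function 'convexHull'
```

```bash
sed -i 's/p=cv2.convexHull(np.argwhere(l==k)\[:,::-1\].astype(np.float32)+\[\[x0,y0\]\])/p=cv2.convexHull((np.argwhere(l==k)[:,::-1]+[[x0,y0]]).astype(np.float32))/' h.py
python3 - <<'E'
from h import *
f=np.load("pics/c_st1.npz"); C=[f[k] for k in f.files]
im=cv2.imread("pics/w_st1.png")
print(im[150,300],im[80,270],topface(C,im,(319,130),.098))
for n,px in [("edgerow",(320,320)),("rack",(178,200))]: print(ray(C,px,0))
f=np.load("pics/c_sh1.npz"); C=[f[k] for k in f.files]
im=cv2.imread("pics/w_sh1.png")
print("reddots",ray(C,(244,89),.04),ray(C,(435,178),.04), "ears",ray(C,(405,40),.124),ray(C,(303,190),.124))
robot.move_to([.50,.24,.26],[180,0,-13+90])
C,im=shot("wrist","w_st2"); 
d=recognise("block","wrist"); print(d[:2])
print(proj(C,[.53,.262,.098])[0],topface(C,im,proj(C,[.53,.262,.098])[0],.098,75))
E
```

```text
[65 67 67] [157 170 167] (array([0.53342645, 0.26153024]), -16.669235229492188, (57.29012680053711, 41.016395568847656))
[0.33299615 0.26148337 0.        ]
[0.46655889 0.40432067 0.        ]
reddots [ 0.56699111 -0.14491138  0.04      ] [ 0.49059587 -0.31341447  0.04      ] ears [ 0.59028458 -0.26561031  0.124     ] [ 0.49285038 -0.19780877  0.124     ]
[{'rect': [365.9, 183.6, 90.7, 71.1], 'p': 0.96}]
[358.40486126 185.55834171] (array([0.54761792, 0.23808032]), 79.33982849121094, (0.7335096001625061, 0.6897047162055969))
```

```bash
python3 - <<'E'
from h import *
C=cam("wrist"); np.savez("pics/c_st2",*C)
im=cv2.imread("pics/w_st2.png")
cv2.imwrite("pics/v1.png",cv2.resize(im[110:260,280:450],None,fx=4,fy=4))
E
```

```text
(no output)
```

View pics/v1.png

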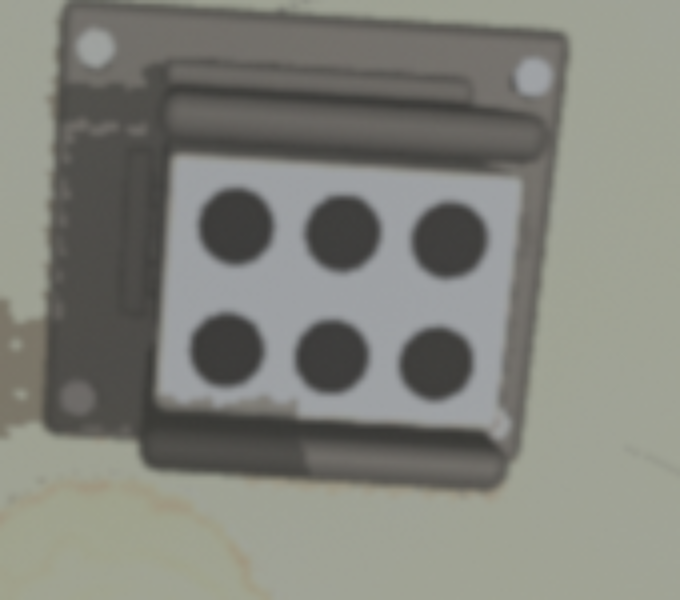

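The crop shows the white top with six holes, from (236,226) to (437,363) in crop pixels, with walls above and below and the ±x ends free. The hole centres make a robust fit, so I'll use them.

```bash
cat >> h.py <<'E'
def holes(C,im,guess,z):
    "centre and yaw of the 3x2 hole pattern near world guess, plane z"
    P=cv2.SimpleBlobDetector_Params(); P.filterByColor=True; P.blobColor=0; P.filterByArea=True; P.minArea=60; P.maxArea=2500
    P.filterByCircularity=True; P.minCircularity=.75; P.filterByInertia=False; P.minDistBetweenBlobs=5;P.maxThreshold=150;P.minThreshold=60;P.thresholdStep=8
    big=cv2.resize(im,None,fx=3,fy=3,interpolation=cv2.INTER_CUBIC); P.minArea*=9;P.maxArea*=9
    k=[((np.array(b.pt)+.5)/3-.5) for b in cv2.SimpleBlobDetector_create(P).detect(cv2.cvtColor(big,cv2.COLOR_BGR2GRAY))]
    W=np.array([ray(C,q,z)[:2] for q in k]); W=W[np.linalg.norm(W-guess,axis=1)<.04]
    if len(W)<4: return len(W),None,None
    (cx,cy),(w,h),a=cv2.minAreaRect((W*1000).astype(np.float32))
    if h>w: w,h,a=h,w,a+90
    return len(W),W.mean(0),(a+90)%180-90,(w,h)
E
python3 - <<'E'
from h import *
for n,i in [("c_st1","w_st1"),("c_st2","w_st2")]:
    f=np.load(f"pics/{n}.npz"); C=[f[k] for k in f.files]
    print(holes(C,cv2.imread(f"pics/{i}.png"),[.533,.262],.098))
q=np.array([(172,153),(523,180),(498,430),(155,408)])/4+[280,110]
W=np.array([ray(C,p,.098)[:2] for p in q]); print(W.mean(0), np.linalg.norm(W[1]-W[0]),np.linalg.norm(W[3]-W[0]), np.degrees(np.arctan2(*(W[1]-W[0]+W[2]-W[3])[::-1])))
E
```

```text
(6, array([0.53403585, 0.2623085 ]), -16.799667358398438, (35.92250442504883, 20.984268188476562))
(6, array([0.53383876, 0.26272465]), -16.83313751220703, (35.94514846801758, 20.947607040405273))
[0.53408312 0.26240174] 0.05851996579296051 0.04306276341283312 -17.10236801802956
```

```bash
python3 - <<'E'
from h import *
c=[.5339,.2625]; y=73.2
fingers.gripper_to(1.0)
robot.move_to([*c,.20],[180,0,y])
robot.line_to([*c,.066],velocity=.12,f_stop=12)
print(robot.current_tool_pos(),robot.current_contact_force())
fingers.gripper_to(0.0,force=60)
print(robot.current_finger_gap(),robot.current_gripper_force(),robot.current_contact_force())
p=robot.current_tool_pos(); print(p)
print(robot.line_to([p[0],p[1],.20],velocity=.1,f_stop=25),robot.current_finger_gap(),robot.current_contact_force())
robot.move_to([.50,.05,.20],[180,0,101])
robot.line_to([.50,.05,.075],velocity=.12)
print(robot.line_to([.50,.05,.055],velocity=.02,f_stop=3),robot.current_tool_pos(),robot.current_contact_force(),robot.current_time_s())
shot("side","side1")
cv2.imwrite("pics/side1c.png",cv2.resize(cv2.imread("pics/side1.png")[220:400,240:400],None,fx=3,fy=3))
E
```

```text
[0.53444943 0.26306808 0.06696959] [-0.09005278  0.21269833 -0.41273686]
0.6948436234012444 65.83146214485168 [-0.11092659 -0.79144045  3.58069413]
[0.53416233 0.26310565 0.06690353]
False 0.6958076568931052 [-0.81736133 -0.3560972  -3.39939002]
True [0.49979739 0.04987925 0.05888613] [-1.44002588 -0.85851305  4.81119808] 12.9417
```

View pics/side1c.png

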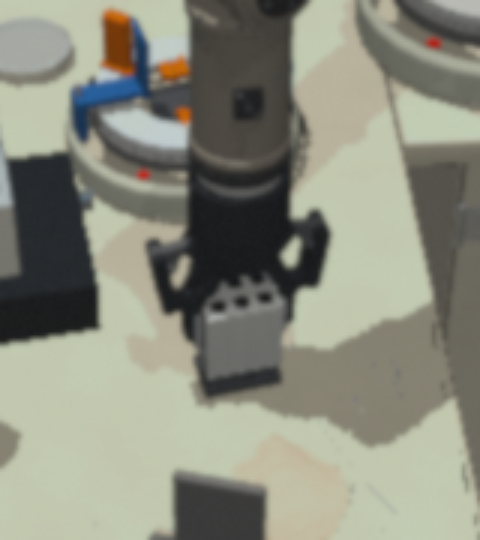

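The block stands upright on the open bench, with its foot at about (240,385) in the crop. I'll release it and measure the block and the shaker from the same tool yaw.

```bash
python3 - <<'E'
from h import *
fingers.gripper_to(1.0); robot.pause(.4)
p=robot.current_tool_pos(); print(p,robot.current_eef_rot())
robot.line_to([.50,.05,.22],velocity=.2)
robot.move_to([.45,.04,.26],[180,0,11])
C,im=shot("wrist","w_b"); np.savez("pics/c_b",*C)
print(holes(C,im,[.5,.05],.090))
robot.move_to([.50,-.232,.30],[180,0,11])
C,im=shot("wrist","w_sh2"); np.savez("pics/c_sh2",*C)
print(robot.current_time_s())
cv2.imwrite("pics/v2.png",cv2.resize(im[:,160:480],None,fx=1.66,fy=1.25*1.0))
x,y=proj(C,[.529,-.229,.08])[0].astype(int); print(x,y)
x0,y0=max(x-150,0),max(y-150,0)
cv2.imwrite("pics/v2.png",cv2.resize(im[y0:y0+300,x0:x0+300],None,fx=2,fy=2)); print(x0,y0)
E
```

```text
[0.49818357 0.04905833 0.05740777] [-1.79747869e+02  1.11737765e-02  1.00980811e+02]
(6, array([0.49980299, 0.04935088]), 10.989697456359863, (35.89297866821289, 20.960886001586914))
17.1167
329 176
179 26
```

View pics/v2.png

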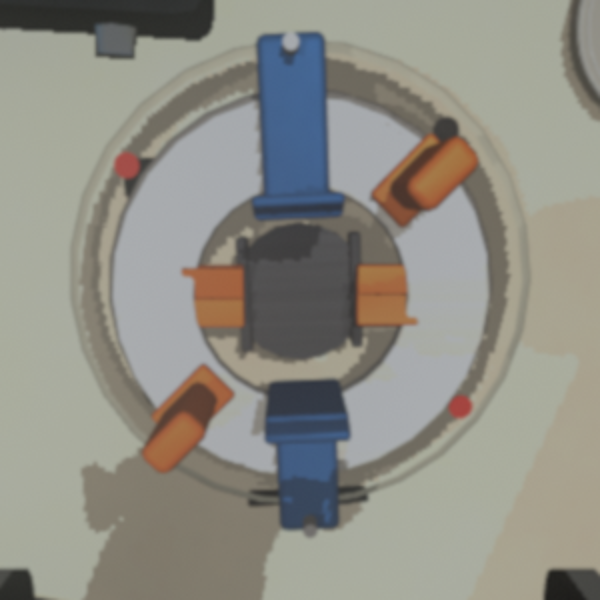

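The crop shows the open shaker with arms up and down. The outer ends are at (290,36) and (309,527), the red dots at (126,166) and (460,406), the black dot at (446,128) and the ears at (440,170) and (185,420). I'll fit the collar circle and the arm line.

```bash
cat >> h.py <<'E'
def ring(C,im,g,r=.080,z=.066):
    from scipy.optimize import least_squares
    hsv=cv2.cvtColor(im,cv2.COLOR_BGR2HSV); b=im.astype(int)
    m=((b[...,0]-b[...,2]>2)&(hsv[...,2]>140)&(hsv[...,1]<40)).astype(np.uint8)
    cs,_=cv2.findContours(m,cv2.RETR_LIST,cv2.CHAIN_APPROX_NONE)
    W=np.array([ray(C,q,z)[:2] for c in cs if len(c)>30 for q in c[:,0,:].astype(float)])
    d=np.linalg.norm(W-g,axis=1); W=W[(d>r-.008)&(d<r+.008)]
    s=least_squares(lambda p:np.linalg.norm(W-p[:2],axis=1)-p[2],[*g,r],loss="soft_l1",f_scale=.0005)
    return s.x,len(W),np.sqrt(np.median(s.fun**2))
E
python3 - <<'E'
from h import *
for k in ("sh1","sh2"):
    f=np.load(f"pics/c_{k}.npz"); C=[f[i] for i in f.files]
    print(ring(C,cv2.imread(f"pics/w_{k}.png"),[.529,-.229]))
px=lambda x,y:(x/2+179-.25,y/2+26-.25)
W=lambda p,z:ray(C,px(*p),z)[:2]
a,b=W((290,36),.083),W((309,527),.083); v=a-b
print("arms",(a+b)/2,np.linalg.norm(v),np.degrees(np.arctan2(v[1],v[0])))
a,b=W((126,166),.04),W((460,406),.04); v=a-b
print("red",(a+b)/2,np.linalg.norm(v),np.degrees(np.arctan2(v[1],v[0])))
# arm side edges -> yaw
for s,e in [((265,190),(258,45)),((328,190),(322,45)),((283,515),(278,450)),((338,515),(337,450))]:
    v=W(e,.083)-W(s,.083); print(np.degrees(np.arctan2(v[1],v[0])))
# predicted pattern overlay check: disc 60mm
for e,n in [((446,160),"ear1"),((168,445),"ear2")]: print(n,W(e,.124))
E
```

```text
(array([ 0.52947128, -0.22860829,  0.07785414]), 441, np.float64(0.00030516927715977527))
(array([ 0.52973944, -0.22829106,  0.07774712]), 446, np.float64(0.0002862847811703788))
arms [ 0.52957765 -0.22833402] 0.19487108978445336 13.592059189109339
red [ 0.52905697 -0.22855923] 0.18466022842608107 65.75840109542948
13.597357448627877
14.336014574810974
15.172842928287416
12.879890421102573
ear1 [ 0.58998947 -0.26590966]
ear2 [ 0.47258201 -0.18935603]
```

```bash
python3 - <<'E'
from h import *
b=[.4998,.0494]; s=[.5296,-.2284]
robot.move_to([*b,.20],[180,0,11]) if False else None
robot.move_to([*b,.22],[180,0,11])
robot.line_to([*b,.066],velocity=.15,f_stop=12)
robot.line_to([*b,.062],velocity=.03)
print(robot.current_tool_pos(),robot.current_eef_rot())
fingers.gripper_to(0.0,force=60)
p0=robot.current_tool_pos(); print(p0,robot.current_finger_gap(),robot.current_gripper_force(),robot.current_contact_force())
robot.line_to([*b,.24],velocity=.2)
C=cam("wrist"); 
robot.move_to([*s,.24],[180,0,13.7])
print(robot.current_tool_pos(),robot.current_eef_rot(),robot.current_contact_force())
robot.line_to([*s,.215],velocity=.1)
C,im=shot("wrist","w_ins")
print(robot.line_to([*s,.135],velocity=.05,f_stop=5),robot.current_tool_pos(),robot.current_contact_force(),robot.current_time_s())
E
```

```text
[0.49991194 0.04932214 0.06220907] [ 1.79985294e+02 -1.98173114e-02  1.09941747e+01]
[0.50002094 0.0497148  0.06224869] 0.5070341394199183 61.78853631019592 [ 0.75570155 -0.06614754  2.27572693]
[ 0.53009624 -0.22518472  0.23987651] [-1.79845960e+02 -4.71840009e-02  1.39242935e+01] [ 0.3442491   1.13936417 -2.93668404]
False [ 0.52986314 -0.22845069  0.13536472] [-0.39237746 -0.28635486 -4.14219014] 24.4833
```

```bash
python3 - <<'E'
from h import *
s=[.5296,-.2284]
r=robot.line_to([*s,.1105],velocity=.02,f_stop=4)
print(r,robot.current_tool_pos(),robot.current_eef_rot(),robot.current_contact_force())
C,im=shot("side","side2"); cv2.imwrite("pics/side2c.png",cv2.resize(im[190:310,230:380],None,fx=4,fy=4))
E
```

```text
True [ 0.52943135 -0.2283524   0.11211409] [-1.79985440e+02  3.28703530e-02  1.37022722e+01] [-0.19950816 -0.2458098   5.44677718]
```

View pics/side2c.png

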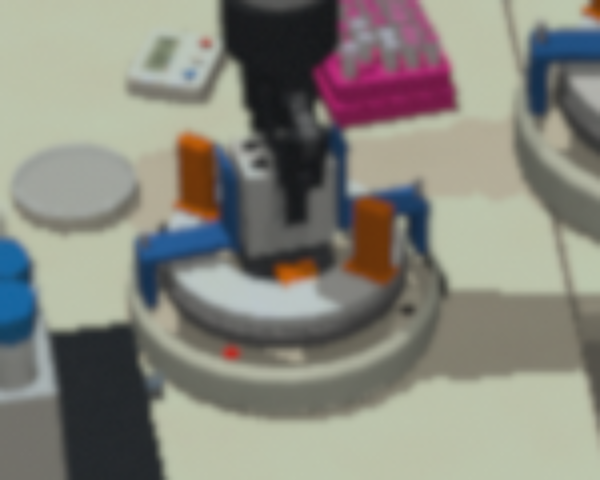

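The contact height of .1121 m matches a seated block, and the crop shows it between the cheeks at (285,200). I'll release, verify, and plan the ear arc.

```bash
python3 - <<'E'
from h import *
s=np.array([.5296,-.2284]); Y=13.7
fingers.gripper_to(1.0); robot.pause(.5)
robot.line_to([*s,.26],velocity=.2)
p=[s[0]-.06,s[1]-.015,.28]
robot.move_to([*p],[180,0,Y])
C,im=shot("wrist","w_in"); print(holes(C,im,s,.140))
print(robot.current_time_s(),robot.current_joint_positions().round(1) if hasattr(robot.current_joint_positions(),'round') else robot.current_joint_positions())
for base in (135,315):
  for off in (0,180):
    out=[]
    for q in (0,40,86):
        a=np.radians(base+Y-q); yaw=(base+Y-q+off+180)%360-180
        P=[*(s+.068*np.array([np.cos(a),np.sin(a)])),.109]
        j=robot.inverse_kinematics(P,[180,0,yaw]); out.append(None if j is None else np.round(j).tolist())
    print(base,off,out)
hsv=cv2.cvtColor(im,cv2.COLOR_BGR2HSV); m=((hsv[...,0]>4)&(hsv[...,0]<18)&(hsv[...,1]>150)).astype(np.uint8)
x,y=proj(C,[*s,.1])[0].astype(int); print(x,y)
cv2.imwrite("pics/v3.png",cv2.resize(im[max(y-140,0):y+140,x-140:x+140],None,fx=2,fy=2)); print(max(y-140,0),x-140)
E
```

```text
(6, array([ 0.52966512, -0.22819092]), 13.699569702148438, (35.910919189453125, 20.949495315551758))
27.8917 [ 61.5  20.7 -48.6  85.3  15.5  81.1 -64.1]
135 0 [[69.0, 40.0, -71.0, 102.0, 41.0, 68.0, 44.0], [59.0, 38.0, -63.0, 99.0, 36.0, 67.0, 5.0], [49.0, 39.0, -52.0, 91.0, 32.0, 67.0, -37.0]]
135 180 [[49.0, 25.0, -38.0, 103.0, 18.0, 58.0, -117.0], [39.0, 26.0, -30.0, 99.0, 15.0, 59.0, -158.0], [-20.0, 37.0, 54.0, 93.0, -32.0, 66.0, -166.0]]
315 0 [[44.0, 39.0, -34.0, 80.0, 23.0, 67.0, -115.0], [43.0, 35.0, -26.0, 84.0, 16.0, 64.0, -147.0], [-1.0, 33.0, 43.0, 95.0, -24.0, 63.0, -159.0]]
315 180 [[58.0, 52.0, -67.0, 80.0, 48.0, 79.0, 50.0], [61.0, 46.0, -60.0, 84.0, 41.0, 74.0, 16.0], [63.0, 37.0, -51.0, 92.0, 31.0, 66.0, -23.0]]
321 131
0 181
```

View pics/v3.png

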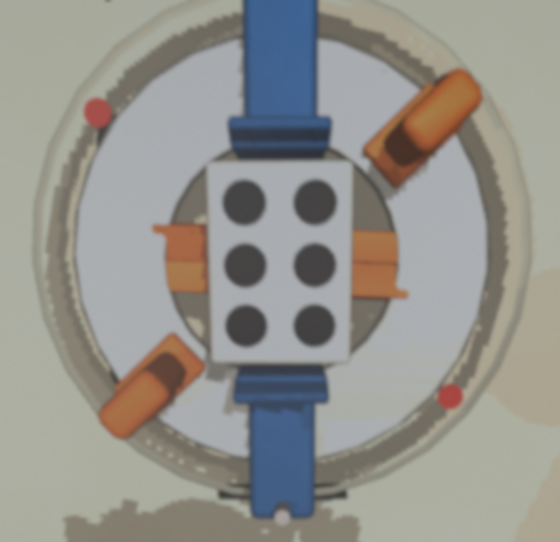

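The block is seated on centre and in line: fit (.5297, -.2282), yaw 13.7, and the collar is open. I'll turn ear_b, at crop pixel (420,125), with a joint branch that stays inside the ranges.

```bash
python3 - <<'E'
from h import *
s=np.array([.5296,-.2284]); Y=13.7
def pose(q,z=.109,r=.068):
    a=np.radians(315+Y-q); return [*(s+r*np.array([np.cos(a),np.sin(a)])),z],[180,0,148.7-q]
fingers.gripper_to(.45,force=35)
P,O=pose(.5,.22); robot.move_to(P,O)
print(robot.current_joint_positions())
P,O=pose(.5); print(robot.line_to(P,O,velocity=.1,f_stop=8),robot.current_tool_pos())
fingers.gripper_to(0.0,force=35)
print(robot.current_finger_gap(),robot.current_gripper_force(),robot.current_contact_force(),robot.current_tool_pos())
for q in list(range(8,81,8))+[83,85]:
    P,O=pose(q); st=robot.line_to(P,O,velocity=.06,f_stop=25)
    p=np.array(robot.current_tool_pos())[:2]-s; ang=315+Y-np.degrees(np.arctan2(p[1],p[0]))
    f=np.array(robot.current_contact_force())
    print(q,st,round(ang%360,1),round(np.linalg.norm(p),4),f.round(1),round(robot.current_finger_gap(),3),round(robot.current_time_s(),1))
    if st: break
E
```

```text
[ 57.60418825  46.31435031 -69.40144685  71.12098716  42.62328642
  89.00919422  53.41486472]
False [ 0.5880251  -0.26417191  0.10996575]
0.15929750772473794 37.62446165084839 [-0.51716824 -0.56679591  3.74986407] [ 0.58772629 -0.26481348  0.1099122 ]
8 False 8.2 0.0686 [-0.9 -1.5  5.2] 0.156 32.1
16 False 16.3 0.0687 [-1.  -1.3  5.3] 0.158 32.4
24 False 24.3 0.0688 [-1.8 -2.9  5.7] 0.155 32.7
32 False 32.3 0.0688 [-1.8 -1.8  6. ] 0.157 33.0
40 False 40.4 0.0689 [-1.8 -2.5  6.7] 0.161 33.3
48 False 48.4 0.069 [-3.2 -2.5  7.2] 0.159 33.6
56 False 56.5 0.0691 [-4.1 -3.2  6.9] 0.164 33.9
64 False 64.5 0.0692 [-3.7 -2.1  6.9] 0.153 34.2
72 False 72.5 0.0692 [-4.3 -2.3  7.8] 0.159 34.6
80 False 80.4 0.0693 [-4.6 -1.7  7.4] 0.157 34.9
83 False 83.3 0.0693 [-4.6 -1.9  7.9] 0.154 35.1
85 False 83.6 0.0693 [-0.3 -5.1  5.1] 0.159 35.4
```

The collar came up firm at about 83.6°, the stop. I'll release, back off and verify.

```bash
python3 - <<'E'
from h import *
s=np.array([.5296,-.2284]); Y=13.7
fingers.gripper_to(.45); robot.pause(.2)
p=robot.current_tool_pos(); robot.line_to([p[0],p[1],.24],velocity=.15)
robot.move_to([s[0]-.06,s[1]-.015,.28],[180,0,Y]); robot.pause(.3)
C,im=shot("wrist","w_end"); print(holes(C,im,s,.137),robot.current_time_s(),robot.current_contact_force())
x,y=proj(C,[*s,.1])[0].astype(int)
cv2.imwrite("pics/v4.png",cv2.resize(im[max(y-140,0):y+140,x-140:x+140],None,fx=2,fy=2))
E
```

```text
(6, array([ 0.52942012, -0.22867978]), 9.172904968261719, (35.954986572265625, 20.94974136352539)) 38.0833 [ 0.31977398  0.08450959 -0.04634044]
```

View pics/v4.png

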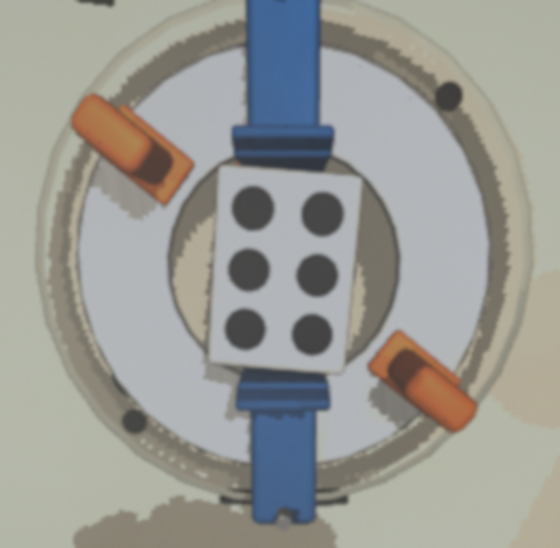

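The ears now cover the red dots, at (130,145) and (425,380). The block is centred within about 0.4 mm and twisted 4.5° (0.08 rad), which is under the 0.15 limit. Nothing is touching it, so I'm handing in.

```bash
python3 - <<'E'
from station import workorder
print(workorder.close_job())
E
```

```text
the job is handed in; nothing more can be done
None
```

I set the block upright on the bench, regrasped it and seated it in the middle-sized shaker, then turned the collar to its firm stop at the red marks and handed the job in at about 38 s; the verdict wasn't shown.

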